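Start the bamboo hex nut on the coaster holder's post

TASK

Pick up the bamboo hex nut and screw it onto the threaded post of the coaster holder: rest it lightly on the post, back it off (counter-clockwise from above) until you feel the thread drop in, then turn it clockwise until it is fully home just above the coasters, and let go. Do it gently, never forcing the nut against the post, and leave the sugar bowl and the glass cups where they stand.

Things in the scene. Friction and masses are not known exactly. Their poses are not given: they have to be found in the camera images.
- nut_mid (a point): Centre (half-way up, on the axis) of the loose bamboo hex nut: 52 mm across flats, 60 across corners, 40 tall, about 80 g, through-bore 37 mm. z is its axis, up; flat normals lie at its x and every 60 degrees. Its thread is four lugs in the bore at 0, 90, 180, 270 degrees from x, 5 mm wide, reaching in to radius 12.5 mm, 3 to 7 mm above its lower face. It stands right way up.
- post_tip (a point): Top of the fixed upright threaded post, on its axis, 66 mm above the counter, 32 above the top coaster. Its axes do NOT tell the thread's angle, which differs every time (repeats every 90 degrees). Post: 23 mm core, nose tapering to 12 mm over the top 10 mm, right-hand four-start thread 34 mm across (1 mm radial play in the nut). All contacts are rigid, nothing is springy.
- rest_point (a point): Point on the post's axis, 68.5 mm above the counter: the nut's centre is here (1.5 mm up or down) when its lugs rest on the sloping thread ends. Clockwise it there strikes a blunt wall and jams. Counter-clockwise (90 degrees at most) it slides up as much as 4 mm, or first steps down from a wall top, until its lugs come over gaps some 10 degrees wider than they are.
- drop_point (a point): Point on the post's axis, 60 mm above the counter: once over the gaps the nut, kept lightly pressed, drops until its centre is about here (some 8 to 10 mm of drop). Only from here does it thread in: turned clockwise it sinks 4 mm over about 60 degrees (1 mm per 15), with about 1 mm axial play.
- home_point (a point): Point on the post's axis, 56 mm above the counter: the nut's centre is here when it is fully home against the thread's hard stop, its lower face 2 mm above the top coaster. The stop is rigid, so ease up to it; the last 1.5 mm of sinking may be left.
- holder: The fixed bamboo coaster holder that carries the post: round base 132 mm across and 10 mm thick, a fixed stack of four round coasters 100 mm across whose top is 34 mm above the counter, three guide rods at 57 mm from the axis that end 28 mm above the counter. Origin: centre of its underside, on the post's axis. Nut and holder must never bear on each other with 50 N or more.
- sugar_bowl: White porcelain sugar bowl with lid, 94 mm across, 85 mm tall; origin at the centre of its underside. Bystander.
- cup0: Small glass cup 60 mm across, 62 mm tall; origin at the centre of its underside. Bystander.
- cup1: Small glass cup like the first. Bystander.
- cup2: Small glass cup like the first. Bystander.
There are look-alikes about, which are no part of the job. Leave any black or purple look-alike of the part that bears nut_mid alone.

How it is judged:
On the way, in this order (a step that is already met when the one before it is completed fails the run):
1. the nut is lifted off the counter (height (world z) of nut_mid above 0.05 m), for 0.1 s.
2. the thread has dropped in: the nut is down over the post, its centre more than 4 mm below the post's tip (z of nut_mid in the frame of post_tip below -0.004 m and horizontal distance between nut_mid and post_tip below 0.004 m), for 0.2 s.
At the end, for the whole second after the job is handed in: The nut is on the post, upright (within 0.1 rad) and on its axis (within 4 mm), threaded down so that its centre is at least 8.3 mm below the post's tip (fully home is 10 mm), released and at rest (z of nut_mid in the frame of post_tip below -0.0083 m and horizontal distance between nut_mid and post_tip below 0.004 m and angle between nut_mid's own z axis and vertical below 0.1 rad and linear speed of nut below 0.02 m/s); the robot touches nothing.
It fails at once if the nut is forced against the post or holder with more than 50 N (contact force between nut and holder above 50 N).
It fails at once if a bystander is moved more than 30 mm (distance of any of sugar_bowl, cup0, cup1, cup2 from where it was at the start of the episode above 0.03 m).
It also fails if it takes over 72 s, if anything falls off the work surface, if the arm or the gripper's body presses on something with over 40 N, if the wrist force passes 120 N, or if a joint passes its speed limit or range.

ROBOT

A 7-joint arm with a two-finger parallel gripper is mounted at the origin on the work surface. World frame = base frame: x ahead of the robot, y to its left, z up, the work surface at z = 0. Lengths are in m, angles in rad, forces in N, time in s.
With the tool pointing down it reaches from about 0.425 to 0.925 m from the base axis. Payload 6.8 kg.
Tool frame: the origin (TCP) lies at the very end of the fingers, on their centre line; the grasp point (between the pads) lies 19 mm behind it; z points along the fingers, y is the line along which they close (so a half turn about z gives the same grasp; the last joint's range is limited). The gripper opens to 85 mm and grips with 20 to 120 N. Pads are 22 mm wide; open, the fingers measure 114 mm over their backs; the gripper's body (76 mm by 85 mm) begins 54 mm behind the grasp point. The pads swing forward as they close: fully open they stand 13 mm farther back than shut.
Start: joints at [-1.38, 0.477, 0.022, 1.555, -0.011, 1.109, -0.083], TCP at [0.199, 0.645, 0.231] pointing down, gripper open.
Joint ranges: [-2.96, 2.96], [-0.34, 2.1], [-1.41, 1.46], [0.24, 2.44], [-1.37, 4.51], [0.17, 1.92], [-2.96, 2.96]. Speed limits (rad/s): [2.39, 2.39, 3.14, 3.14, 3.14, 3.14, 3.14].

INTERFACE

Orientations are given as a rotation vector (axis times angle).
In Python, from bench import monitor, optics, r gives the robot as it stands.
- The arm moves only by the shell command python3 -m crank 'ROWS' [OPENING] [FORCE]. ROWS is JSON, a list of rows, each a list of 2 entries, a list of its own where there are three numbers: the shift along the tool's x, y, z in cm, then the turn, a rotation vector about the tool's x, y, z in rad. A call has 1 to 5 rows; each row shifts and turns the commanded pose from where the row before left it, along the tool's axes as they then stand; what a row does not reach is not made up. A row lasts 1/10 s, in which the tool goes at most 50 mm and 8.59 degrees, less where a joint would pass 70% of its speed; a pose out of reach is approached as far as the arm can. A call is refused whole if a number of a shift passes 5 or a number of a turn 0.15, either way. A call with a gripper value outside its range is refused whole. OPENING is the finger opening in cm, from 0 to 8.54, set as the call begins (- or left out, the last holds). The fingers move at their own pace and stop on an object; FORCE is the grip in N (left out, the last holds). Time passes only in rows, so rows that do not move let the fingers close. It gives the time, the measured TCP pose, the force, the opening and the grip force at its end, in the units of the state.
- monitor.get_obs(): the state, without advancing time (a new reading comes with each control period).
- optics.grab_frame(name): name is "side" or "top" or "wrist"; returns (picture, depth): 420x560x3 uint8, red, green, blue; 420x560 float32, m along the optical axis (not along the pixel's ray), 0 where there is no reading.
- optics.camera_model(name): a dict with "vertical_fov" (degrees; the focal length in pixels is half the picture's height over the tangent of half this angle, whatever the lens; pixels are square), "cx", "cy" (the principal point, pixels), "R" (3x3) and "t" (3): a world point X has camera coordinates R X + t; the wrist camera has in their place "hand_eye" (4x4, takes a point from camera to tool coordinates, whose origin is the TCP and whose axes are the flange's). Camera axes: x right, y down, z forward; pixel columns grow to the right and rows downward; lengths in m; the calibration is good to about 2 mm. A picture is of the moment at which its call begins: read the wrist's pose just before it. camera_model takes no time and is no camera call.
- r.hand_in(): hands the job in; it is judged then, once.
The state is a dict: "clock": time; "joints": joint angles; "qvel": joint speeds; "tau": joint torques, N m; "tcp_pos": TCP position; "orientation": TCP orientation; "contact_force": force on the tool from outside, world axes, zero at the start; "moment": the same for the moment, N m; "grip_width": finger opening in m; "gripper_force": force on a finger pad.
Only numpy, scipy, OpenCV 4.12 (cv2) and the standard library are available. Lean on these libraries where they do the work, as an engineer would, in place of code of your own. Each camera call takes 0.05 s, during which the arm holds its last target. There are 200 camera calls.

## Working session

There is one attempt and no reset: what is moved stays moved. The work goes in short steps, Python scripts to look and compute and a shell command to move; the robot and the scene stay as the last step left them, time stands still between calls to the robot, and variables do not carry over. Pictures are saved under pics/ and viewed, at most 10 in all, crops included, and the job is handed in when it is done.

```bash
ls; mkdir -p pics; python3 - <<'E'
from bench import monitor, optics, r
import cv2,numpy as np
for n in ("side","top"):
    im,d=optics.grab_frame(n); cv2.imwrite(f"pics/{n}0.png",im[:,:,::-1]); np.savez(f"{n}0.npz",im=im,d=d)
    print(n,optics.camera_model(n))
print(optics.camera_model("wrist")); print(monitor.get_obs())
E
```

```text
pics
side {'vertical_fov': 57.08373529734757, 'cx': 282.68170858197516, 'cy': 211.5206931865291, 'R': array([[ 0.84701171, -0.5315721 , -0.00150418],
       [-0.2610317 , -0.41346189, -0.87230254],
       [ 0.46306977,  0.7392431 , -0.48896423]]), 't': array([-0.50182239,  0.21089081,  0.64332191])}
top {'vertical_fov': 45.64532720292367, 'cx': 280.4612790238006, 'cy': 209.44139545476068, 'R': array([[-0.02865287, -0.99955936, -0.00775297],
       [-0.98004207,  0.02961808, -0.19657139],
       [ 0.1967144 ,  0.00196591, -0.98045886]]), 't': array([0.03398244, 0.63488957, 1.1807428 ])}
{'vertical_fov': 64.56029838766942, 'cx': 276.09598243029, 'cy': 215.77103231584172, 'hand_eye': array([[ 1.34378211e-03, -9.47444990e-01, -3.19915904e-01,
         8.33795494e-02],
       [ 9.99999007e-01,  1.40862093e-03,  2.87260850e-05,
        -7.02308756e-04],
       [ 4.23423853e-04, -3.19915625e-01,  9.47445942e-01,
        -1.42941846e-01],
       [ 0.00000000e+00,  0.00000000e+00,  0.00000000e+00,
         1.00000000e+00]])}
{'clock': 0.1, 'joints': array([-1.38007897,  0.47772703,  0.0223502 ,  1.55632399, -0.01146394,
        1.10931616, -0.08312136]), 'qvel': array([ 1.84150589e-03, -8.75084680e-04, -6.92112428e-04, -3.73289333e-03,
       -1.23914683e-03,  4.13340948e-05,  1.16470508e-03]), 'tau': array([ 4.70417377e-03, -5.97763181e+01,  1.61366232e+00, -2.81954974e+01,
        1.27592884e-02,  5.00627721e-03, -2.98900761e-05]), 'tcp_pos': array([0.19858324, 0.64457873, 0.23042874]), 'orientation': array([-4.67610279e-01, -3.10650466e+00,  2.58202848e-03]), 'contact_force': array([0.18767868, 0.17161782, 0.26763951]), 'moment': array([ 0.01602292, -0.03785941,  0.03353856]), 'gripper_force': 0.0, 'grip_width': 0.08544192554545187}
```

View pics/top0.png

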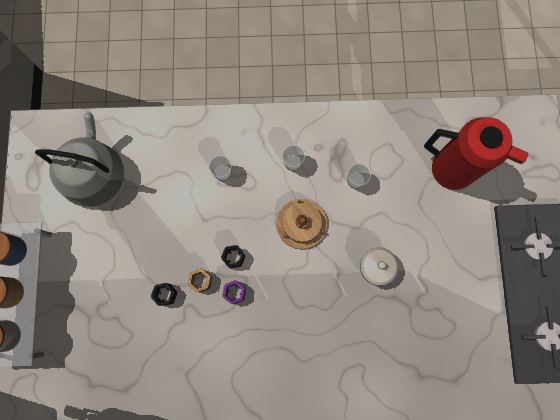

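View pics/side0.png

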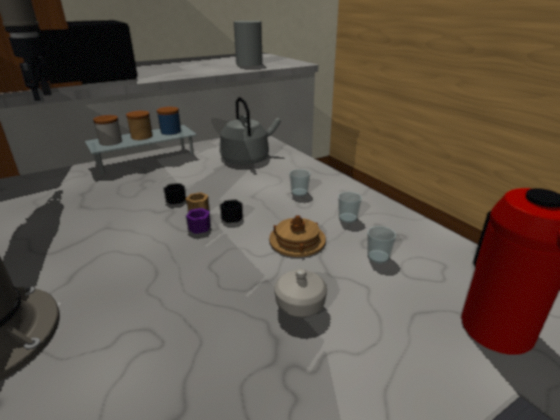

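Top view: the bamboo ring at (200,281) fits the description. The look-alikes are black at (233,257) and (164,294), and purple at (234,292). The holder is at (303,223), the bowl at (379,267), and the cups at (221,168), (294,158) and (359,178). In the side view the bamboo nut is at (198,203), partly behind the purple one. Next I'll crop and measure.

```bash
cat > h.py <<'E'
import numpy as np,cv2
from bench import monitor,optics,r
from scipy.spatial.transform import Rotation as Ro
def cast(n,uv,z,pose=None):
    c=optics.camera_model(n); f=210/np.tan(np.radians(c["vertical_fov"])/2)
    uv=np.atleast_2d(uv).astype(float)
    d=np.c_[(uv[:,0]-c["cx"])/f,(uv[:,1]-c["cy"])/f,np.ones(len(uv))]
    if n=="wrist":
        p,o=pose; H=c["hand_eye"]; R=Ro.from_rotvec(o).as_matrix()
        d=d@(R@H[:3,:3]).T; C=p+R@H[:3,3]
    else:
        d=d@c["R"]; C=-c["R"].T@c["t"]
    return C+d*((z-C[2])/d[:,2])[:,None]
def bamboo(im):
    h=cv2.cvtColor(im,cv2.COLOR_RGB2HSV)
    return cv2.inRange(h,(5,85,50),(25,255,255))
E
python3 - <<'E'
from h import *
im=np.load("top0.npz")["im"]; m=bamboo(im)
n,l,s,c=cv2.connectedComponentsWithStats(m)
for i in range(1,n):
    if s[i,4]>60: print(s[i],c[i],cast("top",c[i],.02)[0].round(3))
ys,xs=np.where(m[255:300,185:216]); P=np.float32(np.c_[xs+185,ys+255])
print("nut",cast("top",P.min(0)/2+P.max(0)/2,.03))
print("post",cast("top",(303,219),.066), "base",cast("top",(303,224),.02))
for u in [(233,257),(164,294),(234,292)]: print(cast("top",u,.03).round(3))
cr=im[200:310,150:340]; cv2.imwrite("pics/crop0.png",cv2.resize(cr[:,:,::-1],None,fx=4,fy=4,interpolation=cv2.INTER_CUBIC))
E
```

```text
[ 277  199   50   50 1981] [301.47299344 223.57849571] [ 0.606 -0.037  0.02 ]
[  0 232  11  30 235] [  3.86382979 246.44680851] [0.569 0.724 0.02 ]
[188 269  24  23 258] [199.41085271 280.18217054] [0.469 0.224 0.02 ]
[  0 278  23  29 439] [  9.43507973 294.75626424] [0.447 0.7   0.02 ]
nut [[0.46903586 0.22224196 0.03      ]]
post [[ 0.60922383 -0.03981906  0.066     ]] base [[ 0.60445582 -0.04132102  0.02      ]]
[[0.524 0.138 0.03 ]]
[[0.437 0.31  0.03 ]]
[[0.437 0.137 0.03 ]]
```

View pics/crop0.png

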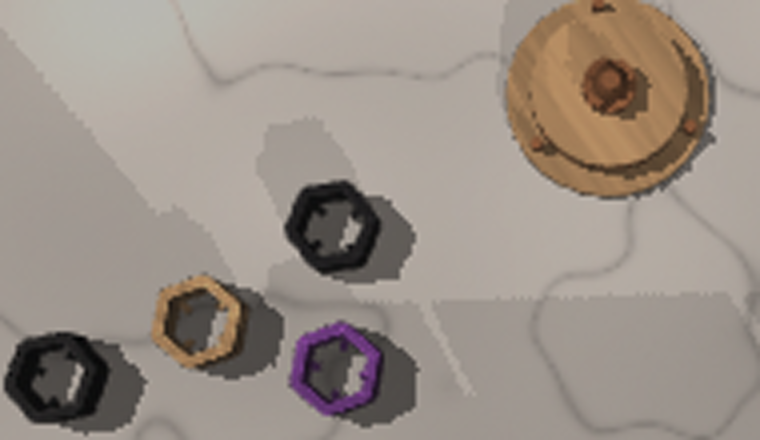

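The crop confirms it: the bamboo hex nut is at crop (200,322), beside two black look-alikes and a purple one. I'll move over it at height, with the closing direction turned to azimuth 30°, which keeps clear of the neighbours.

```bash
python3 -m crank '[[[-3.2,-2.7,0],[0,0,0]],[[-3.2,-2.7,0],[0,0,0]],[[-3.2,-2.7,0],[0,0,0]],[[-3.2,-2.7,0],[0,0,0]],[[-3.2,-2.7,0],[0,0,0]]]' 8.5 40
python3 -m crank '[[[-3.2,-2.7,0],[0,0,0]],[[-3.2,-2.7,0],[0,0,0]],[[-3.2,-2.7,0],[0,0,0]],[[-3.2,-2.7,0],[0,0,0]],[[-3.2,-2.7,0],[0,0,0]]]'
python3 -m crank '[[[-3.2,-2.7,0],[0,0,0]],[[-3.0,-2.6,0],[0,0,0]],[[0,0,1.6],[0,0,0.145]],[[0,0,1.6],[0,0,0.145]],[[0,0,1.6],[0,0,0.145]]]'
python3 -m crank '[[[0,0,1.6],[0,0,0.145]],[[0,0,1.6],[0,0,0.145]],[[0,0,0],[0,0,0.03]],[[0,0,0],[0,0,0]]]'
python3 - <<'E'
from h import *
o=monitor.get_obs(); im,d=optics.grab_frame("wrist"); cv2.imwrite("pics/w1.png",im[:,:,::-1]); np.savez("w1.npz",im=im,d=d,p=o["tcp_pos"],o=o["orientation"])
print(o["joints"],o["tcp_pos"],o["orientation"])
E
```

```text
clock: 0.6
tcp_pos: [0.3125, 0.4672, 0.231]
orientation: [-0.468, -3.106, 0.001]
contact_force: [-0.0, -0.8, 0.8]
grip_width: 0.0847
gripper_force: 0.0
clock: 1.1
tcp_pos: [0.4255, 0.2912, 0.2311]
orientation: [-0.467, -3.106, 0.0]
contact_force: [-0.0, -0.1, -0.2]
grip_width: 0.0854
gripper_force: 0.0
clock: 1.6
tcp_pos: [0.4687, 0.2234, 0.1826]
orientation: [-1.137, -2.928, 0.0]
contact_force: [0.2, 0.7, 0.4]
grip_width: 0.0848
gripper_force: 0.0
clock: 2.0
tcp_pos: [0.4685, 0.2239, 0.1513]
orientation: [-1.576, -2.717, 0.001]
contact_force: [-0.7, 0.2, 0.9]
grip_width: 0.0852
gripper_force: 0.0
[-0.84334121  0.33035195  0.33657931  2.02063562 -0.14744146  0.81424602
  0.09757553] [0.46848008 0.2239166  0.15128958] [-1.57614075e+00 -2.71740233e+00  1.42005289e-03]
```

View pics/w1.png

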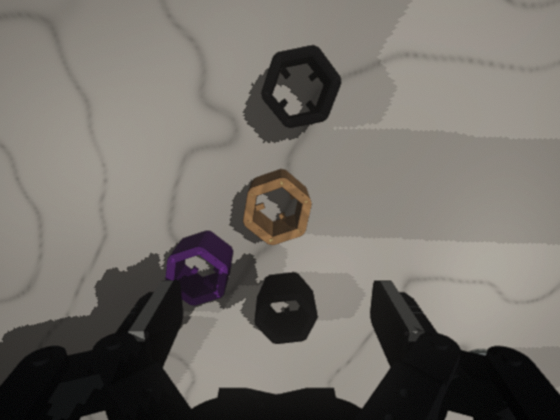

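The wrist view shows the bamboo nut at (278,207). Purple is at (200,267), with black at (287,307) and (301,86). Now the nut's pose from its top face.

```bash
cat >> h.py <<'E'
def world(im,d,pose):
    c=optics.camera_model("wrist"); f=210/np.tan(np.radians(c["vertical_fov"])/2)
    v,u=np.mgrid[:420,:560]; X=np.stack([(u-c["cx"])/f*d,(v-c["cy"])/f*d,d],-1)
    H=c["hand_eye"]; R=Ro.from_rotvec(pose[1]).as_matrix()
    return (X@H[:3,:3].T+H[:3,3])@R.T+pose[0]
def hexpose(file,zlo,zhi,box):
    q=np.load(file); im,d=q["im"],q["d"]; W=world(im,d,(q["p"],q["o"]))
    m=(bamboo(im)>0)&(d>0)&(W[...,2]>zlo)&(W[...,2]<zhi)
    x0,x1,y0,y1=box; k=np.zeros_like(m); k[y0:y1,x0:x1]=1; P=W[m&k]
    h=cv2.convexHull(P[:,:2].astype(np.float32)*1000)[:,0]
    # centre & flat angle: support widths over 3 normals
    best=[]
    for a in np.arange(0,60,.5):
        n=np.array([[np.cos(np.radians(a+60*i)),np.sin(np.radians(a+60*i))] for i in range(3)])
        s=h@n.T; w=s.max(0)-s.min(0); mid=(s.max(0)+s.min(0))/2
        best.append((w.sum(),a,w,np.linalg.lstsq(n,mid,rcond=None)[0]))
    b=min(best,key=lambda t:t[0]); print("n",len(P),"z",np.median(P[:,2]),"ang",b[1],"w",b[2],"c",b[3]); return b
E
python3 - <<'E'
from h import *
hexpose("w1.npz",.034,.048,(230,330,150,260))
q=np.load("w1.npz"); W=world(q["im"],q["d"],(q["p"],q["o"])); print(W[207,305],W[330,30],W[240,278])
R=Ro.from_rotvec(q["o"]).as_matrix(); print(R.round(3))
E
```

```text
n 1845 z 0.04017249394216367 ang 19.5 w [51.38020174 52.25219332 52.21541856] c [467.78929285 223.65709667]
[0.48536598 0.23836504 0.04014403] [ 0.31385783 -0.0304534   0.0012394 ] [0.48099029 0.20272376 0.03975594]
[[-0.497  0.868 -0.001]
 [ 0.868  0.497 -0.001]
 [-0.    -0.001 -1.   ]]
```

```bash
python3 -m crank '[[[0.06,-0.05,2],[0,0,0.09]],[[0,0,2],[0,0,0.09]],[[0,0,2],[0,0,0]],[[0,0,2],[0,0,0]],[[0,0,2],[0,0,0]]]' 7.5 40
python3 -m crank '[[[0,0,2],[0,0,0]],[[0,0,1.5],[0,0,0]],[[0,0,1.0],[0,0,0]],[[0,0,0],[0,0,0]],[[0,0,0],[0,0,0]]]'
python3 -m crank '[[[0,0,0],[0,0,0]],[[0,0,0],[0,0,0]],[[0,0,0],[0,0,0]],[[0,0,0],[0,0,0]],[[0,0,0],[0,0,0]]]' 4 40
python3 -c "
from h import *
o=monitor.get_obs();print(o['tcp_pos'],o['orientation'],o['grip_width'],o['gripper_force'],o['contact_force'],o['moment'])"
```

```text
clock: 2.55
tcp_pos: [0.4688, 0.2249, 0.0516]
orientation: [1.813, 2.565, 0.003]
contact_force: [-0.7, 0.7, -1.1]
grip_width: 0.0749
gripper_force: 0.0
clock: 3.05
tcp_pos: [0.4685, 0.2245, 0.007]
orientation: [1.816, 2.563, 0.002]
contact_force: [-0.2, -0.5, -0.3]
grip_width: 0.0749
gripper_force: 0.0
clock: 3.55
tcp_pos: [0.4686, 0.2247, 0.0073]
orientation: [1.817, 2.562, 0.003]
contact_force: [-0.7, -0.2, 5.1]
grip_width: 0.0517
gripper_force: 41.8
[0.46860073 0.22466655 0.00729271] [1.81691452 2.56232957 0.00259382] 0.05169144981391861 41.79468870162964 [-0.71781633 -0.20202398  5.13408689] [-0.11668361  0.18082432  0.00872244]
```

Gripped, with the opening at 51.7 mm. Lifting and carrying it to above the post.

```bash
python3 -m crank '[[[0,0,-1],[0,0,0]],[[0,0,-3],[0,0,0]],[[0,0,-4],[0,0,0]],[[0,0,-4],[0,0,0]],[[0,0,-4],[0,0,0]]]'
python3 -m crank '[[[-2,0.3,0],[0,0,0]],[[-3.5,0.5,0],[0,0,0]],[[-3.5,0.5,0],[0,0,0]],[[-3.5,0.5,0],[0,0,0]],[[-3.5,0.5,0],[0,0,0]]]'
python3 -m crank '[[[-3.5,0.5,0],[0,0,0]],[[-3.5,0.5,0],[0,0,0]],[[-3.5,0.5,0],[0,0,0]],[[-3,0.5,0],[0,0,0]],[[0,0,0],[0,0,0]]]'
python3 -m crank '[[[0,0,0],[0,0,0]],[[0,0,0],[0,0,0]]]'
python3 - <<'E'
from h import *
o=monitor.get_obs(); im,d=optics.grab_frame("wrist"); cv2.imwrite("pics/w2.png",im[:,:,::-1]); np.savez("w2.npz",im=im,d=d,p=o["tcp_pos"],o=o["orientation"])
print(o["joints"],o["tcp_pos"],o["orientation"],o["contact_force"],o["moment"])
E
```

```text
clock: 4.05
tcp_pos: [0.4676, 0.2239, 0.1685]
orientation: [1.818, 2.562, 0.0]
contact_force: [0.5, 0.7, -1.3]
grip_width: 0.0517
gripper_force: 42.0
clock: 4.55
tcp_pos: [0.5428, 0.0796, 0.1671]
orientation: [1.817, 2.563, 0.001]
contact_force: [-0.5, -0.5, -1.7]
grip_width: 0.0514
gripper_force: 42.1
clock: 5.05
tcp_pos: [0.6072, -0.0455, 0.1675]
orientation: [1.824, 2.554, -0.002]
contact_force: [0.5, -0.5, -0.5]
grip_width: 0.0515
gripper_force: 42.1
clock: 5.25
tcp_pos: [0.6055, -0.0386, 0.1664]
orientation: [-1.815, -2.563, -0.001]
contact_force: [-0.3, -0.4, -0.1]
grip_width: 0.0514
gripper_force: 42.1
[-0.38186951  0.4633368   0.45776519  1.81092365 -0.25101951  0.92530785
  0.52482895] [ 0.60554766 -0.03857081  0.16639999] [-1.81505554e+00 -2.56298732e+00 -6.85475200e-04] [-0.28515208 -0.36376393 -0.14092933] [ 0.00480009  0.01301984 -0.05379138]
```

View pics/w2.png

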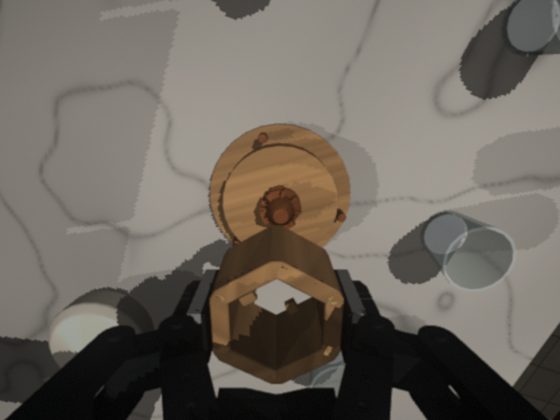

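The wrist view has the post tip at (281,212), the held nut's top face around (277,320), and bystanders well clear. Measuring nut against post in the same frame.

```bash
cat >> h.py <<'E'
def post(file):
    q=np.load(file); im,d=q["im"],q["d"]; W=world(im,d,(q["p"],q["o"])); z=W[...,2]
    near=(np.hypot(W[...,0]-.607,W[...,1]+.039)<.07)&(d>0)
    for lo,hi in ((.064,.069),(.0625,.069),(.0325,.0365),(.008,.012)):
        P=W[near&(z>lo)&(z<hi)]
        if len(P)<5: continue
        (cx,cy),r=cv2.minEnclosingCircle(P[:,:2].astype(np.float32)*1000)
        print(lo,hi,len(P),"mean",P.mean(0).round(4),"circ",round(cx,1),round(cy,1),round(r,1))
    print("maxz",z[near&(z<.09)].max())
E
python3 - <<'E'
from h import *
post("w2.npz")
hexpose("w2.npz",.19,.21,(180,380,220,400))
print(np.load("w2.npz")["p"])
E
```

```text
0.064 0.069 239 mean [ 0.6075 -0.037   0.066 ] circ 607.7 -37.2 7.3
0.0625 0.069 308 mean [ 0.6072 -0.0366  0.0654] circ 607.2 -37.5 8.4
0.0325 0.0365 7134 mean [ 0.6044 -0.0272  0.0343] circ 607.7 -37.4 49.9
0.008 0.012 4186 mean [ 0.5979 -0.0124  0.0102] circ 607.7 -37.4 65.8
maxz 0.06753029602483834
n 6992 z 0.19915929186359116 ang 19.5 w [51.86738593 52.92094876 52.53782407] c [604.76633022 -39.72165147]
[ 0.60554766 -0.03857081  0.16639999]
```

```bash
python3 -m crank '[[[0.12,0.35,1],[0,0,0]],[[0,0,2],[0,0,0]],[[0,0,2],[0,0,0]],[[0,0,2],[0,0,0]],[[0,0,1],[0,0,0]]]'
python3 -m crank '[[[0,0,0],[0,0,0]],[[0,0,0],[0,0,0]],[[0,0,0],[0,0,0]]]'
python3 - <<'E'
from h import *
o=monitor.get_obs(); im,d=optics.grab_frame("wrist"); cv2.imwrite("pics/w3.png",im[:,:,::-1]); np.savez("w3.npz",im=im,d=d,p=o["tcp_pos"],o=o["orientation"])
print(o["tcp_pos"],o["orientation"],o["contact_force"],o["moment"])
post("w3.npz"); hexpose("w3.npz",.11,.13,(150,420,150,420))
W=world(im,d,(o["tcp_pos"],o["orientation"])); h=np.hypot(W[...,0]-.607,W[...,1]+.039)
from scipy.optimize import least_squares
# coaster/base rim: outermost point per azimuth bin
for lo,hi,R in ((.0325,.0365,50),(.008,.0125,66)):
    m=(d>0)&(h<.072)&(W[...,2]>lo)&(W[...,2]<hi); P=W[m][:,:2]*1000-[607,-39]
    a=(np.degrees(np.arctan2(P[:,1],P[:,0]))//4).astype(int); E=[]
    for k in np.unique(a):
        Q=P[a==k]; e=Q[np.argmax(np.hypot(*Q.T))]
        if np.hypot(*e)>R-3: E.append(e)
    E=np.array(E); s=least_squares(lambda c:np.hypot(*(E-c).T)-R,[0,0],loss="soft_l1",f_scale=.5)
    print(R,len(E),s.x+[607,-39],np.abs(s.fun).mean())
E
```

```text
clock: 5.8
tcp_pos: [0.6076, -0.0364, 0.084]
orientation: [-1.814, -2.562, 0.003]
contact_force: [-0.6, -0.4, -1.3]
grip_width: 0.0516
gripper_force: 42.1
clock: 6.1
tcp_pos: [0.6097, -0.0376, 0.0873]
orientation: [1.817, 2.561, 0.002]
contact_force: [0.3, -0.4, 0.1]
grip_width: 0.0512
gripper_force: 42.1
[ 0.60974781 -0.03763762  0.08725439] [1.81657526e+00 2.56148454e+00 1.65480606e-03] [ 0.31437505 -0.3546116   0.14487016] [-0.02922461 -0.02680348 -0.02149755]
0.0325 0.0365 11165 mean [ 0.6028 -0.0241  0.0343] circ 607.8 -37.4 50.1
0.008 0.012 6650 mean [ 0.596  -0.0065  0.0102] circ 607.5 -37.3 65.7
maxz 0.08999641009368958
n 7152 z 0.11997289821823404 ang 19.0 w [51.90986316 52.93027084 52.66479165] c [608.69585887 -38.6966166 ]
50 70 [607.63623103 -37.65310814] 0.35494763356842035
66 61 [607.79330939 -37.90558223] 0.4540183661314225
```

View pics/w3.png

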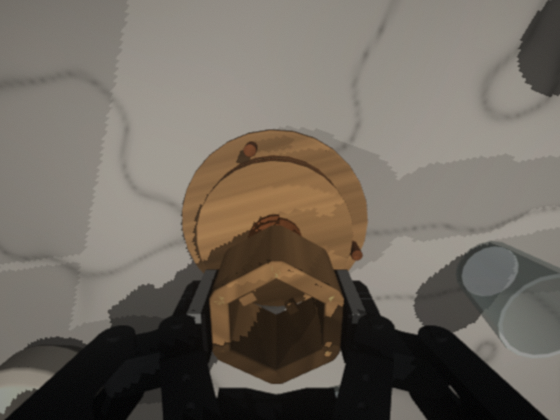

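Residual offset is about (-1.0, +1.2) mm in world. Correcting it, then easing down.

```bash
python3 -m crank '[[[0.15,-0.05,0.5],[0,0,0]],[[0,0,0.5],[0,0,0]],[[0,0,0.4],[0,0,0]],[[0,0,0],[0,0,0]],[[0,0,0],[0,0,0]]]'
python3 -m crank '[[[0,0,0.3],[0,0,0]],[[0,0,0.3],[0,0,0]],[[0,0,0.2],[0,0,0]],[[0,0,0],[0,0,0]],[[0,0,0],[0,0,0]]]'
```

```text
clock: 6.65
tcp_pos: [0.6079, -0.0365, 0.0721]
orientation: [-1.818, -2.562, 0.0]
contact_force: [0.5, -0.3, -0.2]
grip_width: 0.0512
gripper_force: 42.1
clock: 7.15
tcp_pos: [0.608, -0.0364, 0.0642]
orientation: [-1.817, -2.562, 0.0]
contact_force: [-0.1, -0.7, -1.4]
grip_width: 0.0517
gripper_force: 42.1
```

```bash
cat > rel.py <<'E'
from h import *
import sys
from scipy.optimize import least_squares
for i in range(2):
    o=monitor.get_obs(); im,d=optics.grab_frame("wrist"); np.savez("wr.npz",im=im,d=d,p=o["tcp_pos"],o=o["orientation"])
    zt=o["tcp_pos"][2]+.0327
    b=hexpose("wr.npz",zt-.006,zt+.008,(150,420,150,420))
    W=world(im,d,(o["tcp_pos"],o["orientation"])); h=np.hypot(W[...,0]-.607,W[...,1]+.039); C=[]
    for lo,hi,R in ((.0325,.0365,50),(.008,.0125,66)):
        m=(d>0)&(h<.072)&(W[...,2]>lo)&(W[...,2]<hi); P=W[m][:,:2]*1000-[607,-39]
        a=(np.degrees(np.arctan2(P[:,1],P[:,0]))//4).astype(int); E=[]
        for k in np.unique(a):
            Q=P[a==k]; e=Q[np.argmax(np.hypot(*Q.T))]
            if np.hypot(*e)>R-3: E.append(e)
        E=np.array(E); C.append(least_squares(lambda c:np.hypot(*(E-c).T)-R,[0,0],loss="soft_l1",f_scale=.5).x+[607,-39])
    D=C[0]-b[3]; R=Ro.from_rotvec(o["orientation"]).as_matrix()
    print("tcp",o["tcp_pos"].round(4),"disc",C[0].round(1),C[1].round(1),"nut->post",D.round(1),"tool",(R.T@[D[0],D[1],0]).round(1)[:2], o["contact_force"].round(1), "j7",o["joints"][6].round(2))
E
python3 rel.py
```

```text
n 6502 z 0.09702525582357131 ang 20.0 w [51.84780637 53.26695758 52.38728735] c [607.18126852 -37.56198548]
tcp [ 0.608  -0.0364  0.0642] disc [607.7 -37.8] [607.8 -37.9] nut->post [ 0.5 -0.2] tool [-0.4  0.4] [-0.1 -0.7 -1.4] j7 0.58
n 6504 z 0.09712495880467502 ang 19.5 w [51.88111994 52.68179093 52.57604   ] c [607.29570698 -37.41858984]
tcp [ 0.6081 -0.0364  0.0643] disc [607.7 -37.8] [607.8 -37.9] nut->post [ 0.4 -0.3] tool [-0.5  0.3] [ 0.3  0.1 -0.2] j7 0.58
```

```bash
python3 -m crank '[[[-0.02,0.03,0.1],[0,0,0]],[[0,0,0.1],[0,0,0]],[[0,0,0.1],[0,0,0]],[[0,0,0.1],[0,0,0]],[[0,0,0.1],[0,0,0]]]'
python3 -m crank '[[[0,0,0.05],[0,0,0]],[[0,0,0.05],[0,0,0]],[[0,0,0],[0,0,0]]]'
python3 -m crank '[[[0,0,0.05],[0,0,0]],[[0,0,0.05],[0,0,0]],[[0,0,0],[0,0,0]]]'
```

```text
clock: 7.75
tcp_pos: [0.6084, -0.0365, 0.0592]
orientation: [-1.817, -2.563, 0.0]
contact_force: [0.5, -0.1, -0.3]
grip_width: 0.0515
gripper_force: 42.1
clock: 8.05
tcp_pos: [0.6083, -0.0365, 0.0582]
orientation: [-1.817, -2.562, 0.0]
contact_force: [1.0, 0.2, -0.1]
grip_width: 0.0516
gripper_force: 42.1
clock: 8.35
tcp_pos: [0.6083, -0.0365, 0.0572]
orientation: [-1.817, -2.562, 0.0]
contact_force: [0.4, 0.1, -1.1]
grip_width: 0.0518
gripper_force: 42.1
```

```bash
for i in 1 2; do :; done; python3 -m crank '[[[0,0,0.05],[0,0,0]],[[0,0,0.05],[0,0,0]],[[0,0,0],[0,0,0]]]'
python3 -m crank '[[[0,0,0.05],[0,0,0]],[[0,0,0],[0,0,0]]]'
python3 -m crank '[[[0,0,0.05],[0,0,0]],[[0,0,0],[0,0,0]]]'
```

```text
clock: 8.65
tcp_pos: [0.6083, -0.0365, 0.0562]
orientation: [-1.817, -2.562, 0.0]
contact_force: [0.1, 0.1, -0.8]
grip_width: 0.0516
gripper_force: 42.1
clock: 8.85
tcp_pos: [0.6084, -0.0365, 0.0559]
orientation: [-1.817, -2.562, -0.0]
contact_force: [-1.2, 0.3, 0.6]
grip_width: 0.0514
gripper_force: 42.3
clock: 9.05
tcp_pos: [0.6084, -0.0365, 0.0558]
orientation: [-1.818, -2.562, -0.001]
contact_force: [-2.8, 0.4, 5.0]
grip_width: 0.0514
gripper_force: 42.8
```

Contact at the expected height (5 N). Now backing off counter-clockwise in small steps.

```bash
python3 -m crank '[[[0,0,0],[0,0,-0.06]],[[0,0,0],[0,0,-0.06]],[[0,0,0],[0,0,0]]]'
python3 -m crank '[[[0,0,-0.02],[0,0,-0.06]],[[0,0,0],[0,0,-0.06]],[[0,0,0],[0,0,0]]]'
```

```text
clock: 9.35
tcp_pos: [0.6089, -0.0364, 0.0561]
orientation: [1.658, 2.668, 0.002]
contact_force: [-1.2, 0.6, 6.9]
grip_width: 0.0517
gripper_force: 42.8
clock: 9.65
tcp_pos: [0.6091, -0.0364, 0.0562]
orientation: [1.496, 2.761, 0.002]
contact_force: [-0.3, 0.4, 5.5]
grip_width: 0.0518
gripper_force: 42.6
```

```bash
python3 -m crank '[[[0,0,-0.02],[0,0,-0.06]],[[0,0,-0.02],[0,0,-0.06]],[[0,0,0],[0,0,0]]]'
python3 -m crank '[[[0,0,-0.02],[0,0,-0.06]],[[0,0,-0.02],[0,0,-0.06]],[[0,0,0],[0,0,0]]]'
```

```text
clock: 9.95
tcp_pos: [0.6089, -0.0365, 0.0562]
orientation: [1.33, 2.845, 0.001]
contact_force: [0.8, 1.4, 3.8]
grip_width: 0.0515
gripper_force: 42.4
clock: 10.25
tcp_pos: [0.6082, -0.0366, 0.0561]
orientation: [-1.159, -2.92, 0.0]
contact_force: [0.8, -0.5, -0.3]
grip_width: 0.051
gripper_force: 42.2
```

```bash
python3 -m crank '[[[0,0,-0.02],[0,0,-0.06]],[[0,0,-0.02],[0,0,-0.06]],[[0,0,0],[0,0,0]]]'
```

```text
clock: 10.55
tcp_pos: [0.6078, -0.0366, 0.0562]
orientation: [-0.982, -2.983, 0.0]
contact_force: [0.3, -0.4, -0.8]
grip_width: 0.0514
gripper_force: 42.1
```

```bash
python3 -m crank '[[[0,0,0.04],[0,0,0]],[[0,0,0.04],[0,0,0]],[[0,0,0],[0,0,0]]]'
```

```text
clock: 10.85
tcp_pos: [0.6082, -0.0364, 0.0557]
orientation: [-0.981, -2.984, 0.0]
contact_force: [-0.2, -0.1, -0.6]
grip_width: 0.0518
gripper_force: 42.1
```

```bash
python3 -m crank '[[[0,0,0.04],[0,0,0]],[[0,0,0],[0,0,0]]]'
```

```text
clock: 11.05
tcp_pos: [0.6083, -0.0364, 0.0554]
orientation: [-0.979, -2.985, -0.0]
contact_force: [-0.6, 0.1, -1.1]
grip_width: 0.0515
gripper_force: 42.1
```

```bash
python3 -m crank '[[[0,0,0.04],[0,0,0]],[[0,0,0.04],[0,0,0]],[[0,0,0],[0,0,0]]]'
```

```text
clock: 11.35
tcp_pos: [0.6083, -0.0365, 0.0547]
orientation: [-0.979, -2.985, -0.0]
contact_force: [0.1, 0.1, -0.6]
grip_width: 0.0518
gripper_force: 42.1
```

```bash
python3 -m crank '[[[0,0,0.04],[0,0,0]],[[0,0,0.04],[0,0,0]],[[0,0,0],[0,0,0]]]'
```

```text
clock: 11.65
tcp_pos: [0.6083, -0.0365, 0.0538]
orientation: [-0.979, -2.985, 0.0]
contact_force: [0.3, -0.8, -1.8]
grip_width: 0.0511
gripper_force: 42.1
```

```bash
python3 -m crank '[[[0,0,0.05],[0,0,0]],[[0,0,0.05],[0,0,0]],[[0,0,0],[0,0,0]]]'
```

```text
clock: 11.95
tcp_pos: [0.6083, -0.0365, 0.0528]
orientation: [-0.979, -2.985, 0.0]
contact_force: [-0.9, -0.3, -0.5]
grip_width: 0.0516
gripper_force: 42.1
```

```bash
python3 -m crank '[[[0,0,0.05],[0,0,0]],[[0,0,0.05],[0,0,0]],[[0,0,0],[0,0,0]]]'
```

```text
clock: 12.25
tcp_pos: [0.6084, -0.0365, 0.052]
orientation: [0.979, 2.985, 0.0]
contact_force: [0.0, 0.1, 1.4]
grip_width: 0.0517
gripper_force: 42.1
```

```bash
python3 -m crank '[[[0,0,0.04],[0,0,0]],[[0,0,0],[0,0,0]],[[0,0,0],[0,0,0]]]'; python3 rel.py
```

```text
clock: 12.55
tcp_pos: [0.6081, -0.0366, 0.0513]
orientation: [-0.979, -2.985, 0.0]
contact_force: [-0.9, 0.5, -0.2]
grip_width: 0.0515
gripper_force: 42.1
n 6534 z 0.08408174676015458 ang 54.0 w [51.77475612 53.1895181  52.55693094] c [607.58354776 -37.42852958]
tcp [ 0.6081 -0.0366  0.0513] disc [607.6 -37.6] [607.7 -37.7] nut->post [ 0.  -0.2] tool [-0.1 -0.1] [-0.9  0.5 -0.2] j7 1.07
n 6555 z 0.08408852046664363 ang 53.5 w [51.82416132 52.34309644 53.04968114] c [607.61957039 -37.41655675]
tcp [ 0.6081 -0.0366  0.0513] disc [607.6 -37.6] [607.7 -37.7] nut->post [ 0.  -0.2] tool [-0.1 -0.2] [-1.4 -0.  -0.6] j7 1.07
```

Well centred, and dropping freely through the gaps. Continuing down.

```bash
python3 -m crank '[[[0,0,0.05],[0,0,0]],[[0,0,0.05],[0,0,0]],[[0,0,0],[0,0,0]]]'
```

```text
clock: 12.95
tcp_pos: [0.6082, -0.0365, 0.0504]
orientation: [-0.979, -2.985, 0.0]
contact_force: [-0.6, -0.0, 0.5]
grip_width: 0.0517
gripper_force: 42.1
```

```bash
python3 -m crank '[[[0,0,0.05],[0,0,0]],[[0,0,0.05],[0,0,0]],[[0,0,0],[0,0,0]]]'
```

```text
clock: 13.25
tcp_pos: [0.6082, -0.0365, 0.0494]
orientation: [-0.979, -2.985, 0.0]
contact_force: [-1.6, -0.2, -0.4]
grip_width: 0.0512
gripper_force: 42.1
```

```bash
python3 -m crank '[[[0,0,0.05],[0,0,0]],[[0,0,0.05],[0,0,0]],[[0,0,0],[0,0,0]]]'
```

```text
clock: 13.55
tcp_pos: [0.6083, -0.0365, 0.0484]
orientation: [-0.979, -2.985, 0.0]
contact_force: [-0.0, -0.3, 0.2]
grip_width: 0.0516
gripper_force: 42.1
```

```bash
python3 -m crank '[[[0,0,0.05],[0,0,0]],[[0,0,0],[0,0,0]]]'
```

```text
clock: 13.75
tcp_pos: [0.6084, -0.0365, 0.0479]
orientation: [-0.979, -2.985, -0.0]
contact_force: [-0.4, -0.0, -1.0]
grip_width: 0.0513
gripper_force: 42.1
```

```bash
python3 -m crank '[[[0,0,0.04],[0,0,0]],[[0,0,0],[0,0,0]]]'
```

```text
clock: 13.95
tcp_pos: [0.6084, -0.0365, 0.0476]
orientation: [0.979, 2.985, 0.0]
contact_force: [-0.6, -0.3, 0.0]
grip_width: 0.0516
gripper_force: 42.1
```

```bash
python3 -m crank '[[[0,0,0.04],[0,0,0]],[[0,0,0],[0,0,0]]]'
```

```text
clock: 14.15
tcp_pos: [0.6085, -0.0365, 0.0474]
orientation: [0.979, 2.985, 0.0]
contact_force: [-2.2, 0.0, 1.0]
grip_width: 0.0513
gripper_force: 42.3
```

```bash
python3 -m crank '[[[0,0,0.04],[0,0,0]],[[0,0,0],[0,0,0]]]'
```

```text
clock: 14.35
tcp_pos: [0.6086, -0.0365, 0.0472]
orientation: [0.979, 2.985, 0.0]
contact_force: [-3.1, -0.6, 4.5]
grip_width: 0.0513
gripper_force: 42.7
```

The drop is complete (centre at 0.060). Now turning clockwise, sinking 1 mm per 15°.

```bash
python3 -m crank '[[[0,0,0],[0,0,0.06]],[[0,0,0.02],[0,0,0.06]],[[0,0,0],[0,0,0]]]'
```

```text
clock: 14.65
tcp_pos: [0.6089, -0.0365, 0.0469]
orientation: [1.157, 2.92, 0.0]
contact_force: [-1.0, -0.1, 2.5]
grip_width: 0.0515
gripper_force: 42.4
```

```bash
python3 -m crank '[[[0,0,0.02],[0,0,0.06]],[[0,0,0.02],[0,0,0.06]],[[0,0,0],[0,0,0]]]'; python3 -c "
from h import *
print(monitor.get_obs()['moment'])"
```

```text
clock: 14.95
tcp_pos: [0.609, -0.0365, 0.0465]
orientation: [1.327, 2.846, 0.0]
contact_force: [-0.7, -0.5, 3.6]
grip_width: 0.0512
gripper_force: 42.4
[-0.1999799   0.09436979 -0.05618311]
```

```bash
python3 -m crank '[[[0,0,0.025],[0,0,0.06]],[[0,0,0.02],[0,0,0.06]],[[0,0,0],[0,0,0]]]'
```

```text
clock: 15.25
tcp_pos: [0.609, -0.0365, 0.046]
orientation: [1.494, 2.762, 0.001]
contact_force: [0.0, 0.0, 2.5]
grip_width: 0.0517
gripper_force: 42.4
```

```bash
python3 -m crank '[[[0,0,0.025],[0,0,0.06]],[[0,0,0.02],[0,0,0.06]],[[0,0,0],[0,0,0]]]'
```

```text
clock: 15.55
tcp_pos: [0.609, -0.0365, 0.0455]
orientation: [1.657, 2.668, 0.001]
contact_force: [0.1, -0.5, 2.4]
grip_width: 0.0515
gripper_force: 42.4
```

```bash
python3 -m crank '[[[0,0,0.025],[0,0,0.06]],[[0,0,0.02],[0,0,0.06]],[[0,0,0],[0,0,0]]]'; python3 rel.py
```

```text
clock: 15.85
tcp_pos: [0.6091, -0.0365, 0.0451]
orientation: [1.813, 2.564, 0.001]
contact_force: [0.9, -0.9, 4.0]
grip_width: 0.0514
gripper_force: 42.4
n 6505 z 0.07794165817186251 ang 19.0 w [51.69887908 52.96699909 52.53936927] c [608.02500945 -37.58684731]
tcp [ 0.6091 -0.0365  0.0451] disc [607.7 -37.8] [607.8 -37.9] nut->post [-0.3 -0.2] tool [-0.1 -0.4] [ 0.9 -0.9  4. ] j7 0.6
n 6508 z 0.07795417888351634 ang 20.0 w [51.89203565 52.46036233 52.51390886] c [608.16113087 -37.48286669]
tcp [ 0.609  -0.0365  0.0451] disc [607.7 -37.8] [607.8 -37.9] nut->post [-0.4 -0.3] tool [-0.1 -0.5] [1.6 0.7 3.3] j7 0.6
```

```bash
python3 -m crank '[[[0,0,0.02],[0,0,0.06]],[[0,0,0.02],[0,0,0.06]],[[0,0,0],[0,0,0]]]'
```

```text
clock: 16.25
tcp_pos: [0.6085, -0.0365, 0.0446]
orientation: [1.966, 2.451, 0.0]
contact_force: [0.0, -0.1, 4.2]
grip_width: 0.0514
gripper_force: 42.6
```

```bash
python3 -m crank '[[[0,0,0.025],[0,0,0.06]],[[0,0,0.02],[0,0,0.06]],[[0,0,0],[0,0,0]]]'
```

```text
clock: 16.55
tcp_pos: [0.6083, -0.0365, 0.0442]
orientation: [-2.109, -2.328, 0.0]
contact_force: [0.3, -0.3, 5.9]
grip_width: 0.0514
gripper_force: 42.8
```

```bash
python3 -m crank '[[[0,0,0.02],[0,0,0.05]],[[0,0,0.02],[0,0,0.05]],[[0,0,0],[0,0,0]]]';python3 -c "
from h import *
print(monitor.get_obs()['moment'])"
```

```text
clock: 16.85
tcp_pos: [0.608, -0.0367, 0.0437]
orientation: [-2.222, -2.22, 0.001]
contact_force: [-0.9, -0.9, 5.7]
grip_width: 0.0517
gripper_force: 42.8
[-0.11597302  0.20460855 -0.0502698 ]
```

Centre is at about 0.0564, essentially home. Unloading and letting go.

```bash
python3 -m crank '[[[0,0,-0.04],[0,0,0]],[[0,0,0],[0,0,0]]]'
python3 -m crank '[[[0,0,0],[0,0,0]],[[0,0,0],[0,0,0]],[[0,0,0],[0,0,0]],[[0,0,0],[0,0,0]],[[0,0,0],[0,0,0]]]' 7.5
python3 -m crank '[[[0,0,-1],[0,0,0]],[[0,0,-2],[0,0,0]],[[0,0,-3],[0,0,0]],[[0,0,-3],[0,0,0]],[[0,0,-3],[0,0,0]]]'
python3 -m crank '[[[0,0,0],[0,0,0]],[[0,0,0],[0,0,0]],[[0,0,0],[0,0,0]]]'
python3 - <<'E'
from h import *
o=monitor.get_obs(); im,d=optics.grab_frame("wrist"); cv2.imwrite("pics/w4.png",im[:,:,::-1]); np.savez("w4.npz",im=im,d=d,p=o["tcp_pos"],o=o["orientation"])
hexpose("w4.npz",.066,.09,(150,420,100,400)); post("w4.npz")
print(o["tcp_pos"])
E
```

```text
clock: 17.05
tcp_pos: [0.608, -0.0367, 0.0439]
orientation: [-2.222, -2.22, 0.001]
contact_force: [-0.0, 0.9, 3.3]
grip_width: 0.0518
gripper_force: 42.5
clock: 17.55
tcp_pos: [0.6082, -0.0364, 0.0439]
orientation: [-2.224, -2.218, 0.0]
contact_force: [-0.7, -0.2, 0.6]
grip_width: 0.0748
gripper_force: 0.0
clock: 18.05
tcp_pos: [0.6083, -0.0367, 0.1659]
orientation: [2.225, 2.218, 0.0]
contact_force: [0.9, -0.5, 0.4]
grip_width: 0.075
gripper_force: 0.0
clock: 18.35
tcp_pos: [0.6076, -0.0363, 0.1633]
orientation: [-2.224, -2.217, 0.002]
contact_force: [-0.7, -0.3, 0.4]
grip_width: 0.075
gripper_force: 0.0
n 2642 z 0.07652619881415001 ang 0.0 w [52.22277832 52.34351787 52.74822324] c [607.45215469 -38.52122281]
0.064 0.069 489 mean [ 0.6074 -0.0374  0.0663] circ 607.0 -33.7 26.6
0.0625 0.069 624 mean [ 0.6077 -0.0373  0.0656] circ 607.3 -33.4 26.9
0.0325 0.0365 5413 mean [ 0.6081 -0.0244  0.0343] circ 607.8 -37.6 49.9
0.008 0.012 4589 mean [ 0.6073 -0.0172  0.0102] circ 607.8 -37.6 65.8
maxz 0.07933068721970253
[ 0.60763623 -0.03628251  0.16326875]
```

View pics/w4.png

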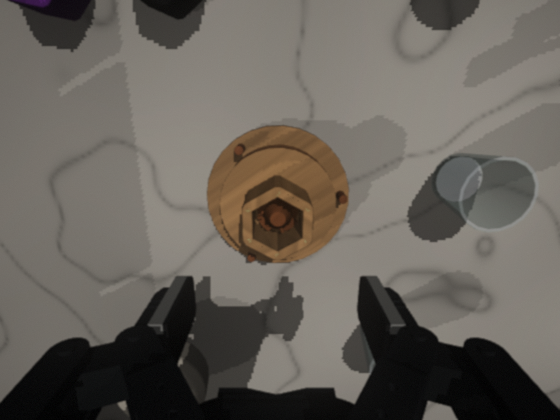

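The nut sits level on the post at (277,215). Its top is at 76.5 mm, so its centre is about 9.5 mm below the tip, and it is about 1 mm off axis. The gripper is clear. Handing in.

```bash
python3 -c "
from bench import r
print(r.hand_in())"
```

```text
the job is handed in; nothing more can be done
None
```

The bamboo nut is screwed onto the post and released, its centre about 9.5 mm below the tip (10 mm is fully home) and about 1 mm off the axis; force readings on the post stayed below 7 N, the bowl and cups were never approached, and I handed in at about 18 s with no verdict returned.

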